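# Measure the copper pipe with the sprung pull-out rule

## Task

Two measuring boards lie on the bench beside the water heater, one holding a copper pipe and one a black steel pipe. Measure the copper pipe up to its red clip: pull the red tab of the rule beside it out until the tab is level with the red pointer, hold it there for two seconds, then let the rule go all the way back in and let go of it. Leave the rule of the black pipe alone.

Things in the scene. Friction and masses are not known exactly. Their poses are not given: they have to be found in the camera images.
- copper_tab (a point): Red upright grip tab at the end of the white rule blade beside the copper pipe: 14 mm along the blade x 16 mm wide x 52 mm tall, top 75 mm above the table. The point is on its vertical centre line, 60 mm above the table, and moves with it. +x: the way the rule pulls out (level, roughly away from the robot); y: across the blade; z up. Pinch it across the blade, fingers either side in y.
- copper_mark (a point): Tip of the red pointer (bar 5 mm wide) of the red clip, a 30 mm collar fixed on the copper pipe. Tip 24 mm above the table, 20 mm short of the blade's centre line. Axes as copper_tab; the tab is level with it when both have the same position along x, at 45 to 125 mm of pull. The pipe (22 mm thick, clip top 39 mm high) runs along the blade on its -y side, axes 65 mm apart.
- copper_rule (a joint): How far the copper pipe's rule is pulled out, in m: 0 fully in, stop at 0.14. A spring pulls it in with 3.6 N at 0, rising to 6.1 N at 0.14; let go, it runs in by itself in under a second. Its grey metal housing (36 mm wide, top 44 mm above the table) starts 25 mm behind the tab when in. Board: plywood, fixed, 360 x 130 x 12 mm.
- black_rule (a joint): How far the other rule, with yellow tab and yellow clip beside the black steel pipe, is pulled out, in m: 0 fully in. Same build, on its own board; not to be pulled. Either board may be the left or the right one, 260 to 410 mm apart, each turned up to 16 degrees.

How it is judged:
By the outcome, as a careful person would: the job done as asked, in the order asked, and still so for the second after the job is handed in, with the robot touching nothing.
It also fails if it takes over 42 s, if anything falls off the work surface, if the arm or the gripper's body presses on something with over 40 N, if the wrist force passes 120 N, or if a joint passes its speed limit or range.

## Robot

A 6-joint arm with a two-finger parallel gripper is mounted at the origin on the work surface. World frame = base frame: x ahead of the robot, y to its left, z up, the work surface at z = 0. Lengths are in m, angles in rad, forces in N, time in s.
With the tool pointing down it reaches from about 0.3 to 0.875 m from the base axis. Payload 6.4 kg.
Tool frame: the origin (TCP) lies between the finger pads; the fingertips stand 19 mm ahead of it and the grasp point (between the pads) is the TCP (ctrl.tips_ahead is the z of the fingertips in the tool frame, in m); z points along the fingers, y is the line along which they close (so a half turn about z gives the same grasp; the last joint's range is limited). The gripper opens to 85 mm and grips with 20 to 120 N. Pads are 22 mm wide; open, the fingers measure 114 mm over their backs; the gripper's body (76 mm by 85 mm) begins 54 mm behind the grasp point. The pads swing forward as they close: fully open they stand 13 mm farther back than shut.
Start: joints at [1.102, 0.181, 1.607, -0, 1.354, -0.206], TCP at [0.149, 0.555, 0.25] pointing down, gripper open.
Joint ranges: [-2.99, 2.99], [-0.89, 2.07], [0.3, 2.58], [-1.14, 4.28], [0, 2.63], [-3.12, 3.12]. Speed limits (rad/s): [2.57, 2.57, 3.01, 3.14, 3.14, 3.14].

## Interface

Orientations are given as a unit quaternion [w, x, y, z].
In Python, from bench import readout, vision, ctrl gives the robot as it stands.
- The arm moves only by the tool play_rows, never from a script. Its arguments are lists of equal length, an entry for each row: "xyz": the shift along the tool's x, y, z in mm, a list of three; "rot": the turn, a rotation vector about the tool's x, y, z in rad, a list of three; "grip": the opening, from 0 (shut) to 1 (fully open). In form: {"xyz": [[x, y, z], ...], "rot": [[rx, ry, rz], ...], "grip": [grip, ...]}. A call has exactly 10 rows; each row is the pose to reach, as a shift and turn from the pose commanded when the call began, along the tool's axes at that moment; what a row does not reach only later rows make up. A row lasts 1/8 s, in which the tool goes at most 62.5 mm and 10.7 degrees, less where a joint would pass 70% of its speed; a pose out of reach is approached as far as the arm can. A call with a gripper value outside its range is refused whole. The fingers move at their own pace and stop on an object; the grip force is fixed at half the most. Time passes only in rows, so rows that repeat a pose let the fingers close, or fill a call up. It gives the time, the measured TCP pose, the force, the opening and the grip force at its end, in the units of the state.
- readout.get_obs(): the state, without advancing time (a new reading comes with each control period).
- vision.camera(name): name is "scene" or "top"; returns a dict with "color" (384x512x3 uint8, red, green, blue), "depth" (384x512 float32, m along the optical axis (not along the pixel's ray), 0 where there is no reading), "camera_matrix" (3x3 intrinsics, pixels), "extrinsics" (4x4, takes a point from camera to world coordinates). Camera axes: x right, y down, z forward; pixel columns grow to the right and rows downward; lengths in m; the calibration is good to about 2 mm. A picture is of the moment at which its call begins.
- ctrl.hand_in(): hands the job in; it is judged then, once.
The state is a dict: "time_s": time; "q": joint angles; "dq": joint speeds; "joint_efforts": joint torques, N m; "eef_pos": TCP position; "eef_rot": TCP orientation; "wrist_force": force on the tool from outside, world axes, zero at the start; "torque": the same for the moment, N m; "opening": opening from 0.0 (shut) to 1.0 (fully open); "grasp_force": force on a finger pad.
Only numpy, scipy, OpenCV 4.12 (cv2) and the standard library are available. Lean on these libraries where they do the work, as an engineer would, in place of code of your own. Each camera call takes 0.05 s, during which the arm holds its last target. There are 200 camera calls.

## Working session

There is one attempt and no reset: what is moved stays moved. The work goes in short steps, Python scripts to look and compute and a tool call to move; the robot and the scene stay as the last step left them, time stands still between calls to the robot, and variables do not carry over. Pictures are saved under pics/ and viewed, at most 10 in all, crops included, and the job is handed in when it is done.

Besides the shell and the picture viewer there is one more tool, called by a JSON object that holds its "api" and its "payload". play_rows: Moves the arm, as the interface text tells. Its arguments: {"type":"object","properties":{"xyz":{"type":"array","items":{"type":"array","items":{"type":"number"}}},"rot":{"type":"array","items":{"type":"array","items":{"type":"number"}}},"grip":{"type":"array","items":{"type":"number"}}},"required":["xyz","rot","grip"]}

```bash
mkdir -p pics; cat > h.py <<'E'
import numpy as np, cv2
from bench import readout, vision, ctrl
def cloud(c):
    d=c["depth"];K=c["camera_matrix"];v,u=np.indices(d.shape)
    p=np.stack([(u-K[0,2])/K[0,0]*d,(v-K[1,2])/K[1,1]*d,d],-1)
    T=c["extrinsics"];w=p@T[:3,:3].T+T[:3,3];w[d<=0]=np.nan
    return w
E
python3 - <<'E'
from h import *
o=readout.get_obs();print(o["time_s"],o["eef_pos"],o["eef_rot"],o["wrist_force"])
im=[]
for n in("scene","top"):
    c=vision.camera(n);im.append(c["color"]);w=cloud(c)
    np.savez(n+".npz",w=w,c=c["color"])
    hsv=cv2.cvtColor(c["color"],cv2.COLOR_RGB2HSV)
    for nm,m in(("red",((hsv[...,0]<6)|(hsv[...,0]>174))&(hsv[...,1]>170)&(hsv[...,2]>70)),("yel",(abs(hsv[...,0].astype(int)-27)<6)&(hsv[...,1]>150))):
        k,l,s,ce=cv2.connectedComponentsWithStats(m.astype(np.uint8))
        for i in range(1,k):
            if s[i,4]>8:
                q=w[l==i];print(n,nm,s[i],np.nanmedian(q,0).round(4),np.nanmin(q,0).round(3),np.nanmax(q,0).round(3))
    cv2.imwrite(f"pics/{n}0.png",c["color"][...,::-1])
E
```

```text
0.0 [0.14910628 0.55477967 0.24937345] [-3.01056459e-04  1.31004394e-01  9.91381378e-01 -8.49441701e-04] [-0.130221   -0.18656619 -1.4039784 ]
scene red [157 236  15  22 189] [ 0.5138 -0.1473  0.0664] [ 0.483 -0.154  0.021] [ 0.517 -0.126  0.078]
scene red [141 286  32  22 167] [ 0.5536 -0.2177  0.0362] [ 0.543 -0.235  0.023] [ 0.561 -0.179  0.042]
scene red [  3 357  49  27 688] [ 0.502  -0.4229  0.0235] [ 0.456 -0.445 -0.001] [ 0.544 -0.402  0.029]
scene yel [442   0  61  40 944] [ 0.4969  1.007  -0.1087] [ 0.423  0.986 -0.151] [ 0.575  1.031 -0.063]
scene yel [292 140  11  22 177] [0.5344 0.1577 0.0605] [ 0.485  0.154 -0.001] [0.538 0.211 0.077]
scene yel [308 192  22  23 154] [0.6298 0.1012 0.034 ] [0.619 0.09  0.01 ] [0.638 0.146 0.041]
scene yel [382 304  48  16 450] [0.8599 0.0386 0.0521] [ 0.829  0.014 -0.002] [0.895 0.081 0.056]
scene yel [365 312  20   7  66] [0.8257 0.0069 0.0317] [ 0.816 -0.001  0.028] [0.842 0.018 0.036]
scene yel [387 318  11   3  24] [0.8521 0.0258 0.0301] [0.845 0.02  0.028] [0.858 0.031 0.032]
scene yel [402 319   7   3  19] [0.8672 0.0358 0.0328] [0.863 0.031 0.031] [0.871 0.04  0.035]
top red [474 174  36  52 740] [ 0.5166 -0.4164  0.0221] [ 0.467 -0.44  -0.004] [ 0.567 -0.398  0.029]
top red [363 193  31   8 124] [ 0.5522 -0.2116  0.0343] [ 0.543 -0.23   0.021] [ 0.559 -0.176  0.04 ]
top red [348 217  13  10  76] [ 0.5087 -0.1421  0.0734] [ 0.501 -0.151  0.026] [ 0.514 -0.136  0.077]
top yel [213  49  39  39 317] [0.8536 0.0351 0.0506] [ 0.811 -0.    -0.002] [0.917 0.067 0.056]
top yel [188 177  31  12 153] [0.6285 0.1129 0.0332] [0.623 0.092 0.011] [0.636 0.151 0.041]
top yel [178 230  10   9  69] [0.5304 0.1645 0.074 ] [0.524 0.157 0.012] [0.544 0.182 0.076]
```

View pics/top0.png

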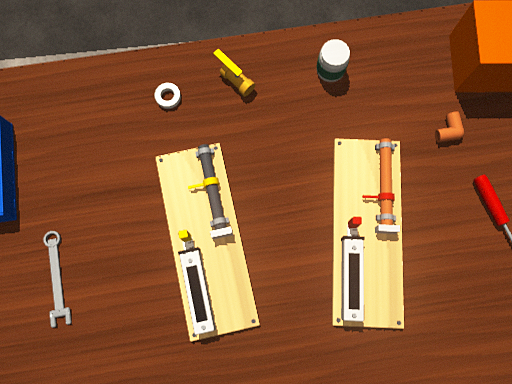

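View pics/scene0.png

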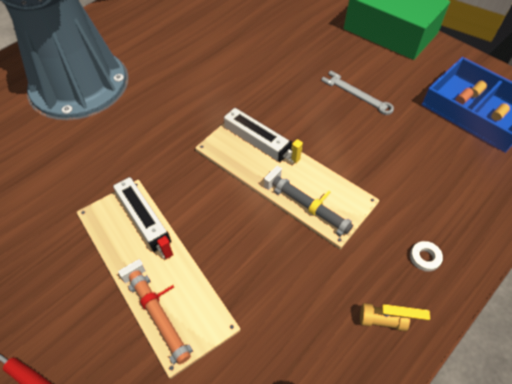

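```bash
python3 - <<'E'
from h import *
f=np.load("top.npz");w=f["w"];hsv=cv2.cvtColor(f["c"],cv2.COLOR_RGB2HSV)
x,y,z=w[...,0],w[...,1],w[...,2]
red=((hsv[...,0]<6)|(hsv[...,0]>174))&(hsv[...,1]>150)
t=red&(z>.07)&(y>-.17);tc=w[t].mean(0);print("tab top",tc,t.sum())
# pipe/clip region + housing
box=(abs(x-.5)<.3)&(abs(y+.18)<.12)
for nm,m in(("pipe",box&(z>.026)&(z<.036)&~red),("hous",box&(z>.038)&(z<.05)&~red)):
    k,l,s,c=cv2.connectedComponentsWithStats(m.astype(np.uint8))
    for i in range(1,k):
        if s[i,4]>30:
            q=w[l==i];r=cv2.minAreaRect((q[:,:2]*1000).astype(np.float32))
            vx,vy,a,b=cv2.fitLine(q[:,:2].astype(np.float32),cv2.DIST_HUBER,0,1e-4,1e-4).ravel()
            print(nm,s[i],r,np.degrees(np.arctan(vy/vx)),a,b,np.nanmedian(q[:,2]))
E
```

```text
tab top [ 0.50808049 -0.14365529  0.07393235] 57
pipe [379 138  13  55 552] ((610.1109008789062, -230.62789916992188), (23.053142547607422, 108.46111297607422), 79.77808380126953) -11.181472 0.61041236 -0.2296407 0.032358777442697995
pipe [380 199  14  26 275] ((521.4657592773438, -212.6427001953125), (23.835376739501953, 48.94855880737305), 80.36630249023438) -10.270451 0.52281326 -0.21202783 0.03240549374953905
pipe [347 224  11  12  71] ((498.0405578613281, -142.52838134765625), (18.985742568969727, 20.704235076904297), 77.89518737792969) 51.88121 0.49621397 -0.14397904 0.027609055289905315
hous [378 224  22   8 144] ((490.5406188964844, -206.7765655517578), (38.99132537841797, 11.80043888092041), 78.65243530273438) 78.14267 0.49043244 -0.20616952 0.04123660622307013
hous [ 343  235   22   86 1716] ((411.4534606933594, -126.17395782470703), (38.517723083496094, 150.95327758789062), 79.31615447998047) -11.388058 0.41059315 -0.12492098 0.04347631176217831
```

The copper board is the right one: red tab at about (355,221) in the top view, red pointer at about (370,197). Next: pointer position along the rule axis, and the approach.

```bash
cat >> h.py <<'E'
from scipy.spatial.transform import Rotation as R
yaw=np.radians(-11.2);U=np.array([np.cos(yaw),np.sin(yaw)]);N=np.array([-U[1],U[0]])
def reds(w,c):
    hsv=cv2.cvtColor(c,cv2.COLOR_RGB2HSV)
    return ((hsv[...,0]<6)|(hsv[...,0]>174))&(hsv[...,1]>150)&(hsv[...,2]>60)&(w[...,1]>-.26)&(w[...,1]<-.08)
def go(target,yw):
    o=readout.get_obs();q=o["eef_rot"];r=R.from_quat([q[1],q[2],q[3],q[0]])
    best=min((R.from_euler("xz",[np.pi,a]) for a in(yw,yw+np.pi)),key=lambda t:(r.inv()*t).magnitude())
    return (r.inv().apply(np.array(target)-o["eef_pos"])*1000).round(1),(r.inv()*best).as_rotvec().round(4),o["q"][5]
E
python3 - <<'E'
from h import *
for n in("top","scene"):
    f=np.load(n+".npz");w=f["w"];m=reds(w,f["c"]);p=w[m];p=p[~np.isnan(p[:,0])]
    s,t,z=p[:,:2]@U,p[:,:2]@N,p[:,2]
    def st(k,nm):print(n,nm,k.sum(),"s",np.percentile(s[k],[0,5,50,95,100]).round(4),"t",np.percentile(t[k],[0,50,100]).round(4),"z",np.median(z[k]).round(4))
    st((t>-.055)&(z>.071),"tabtop")
    st((t>-.055)&(z>.035),"tab")
    for a in np.arange(-.12,-.055,.007): 
        k=(t>a)&(t<a+.007)
        if k.any():st(k,"strip%.3f"%a)
tab=np.append(.525*U-.043*N,0)
print(tab, go([tab[0],tab[1],.16],yaw))
E
```

```text
top tabtop 54 s [0.5206 0.5208 0.5262 0.5317 0.5321] t [-0.0489 -0.043  -0.0358] z 0.0739
top tab 73 s [0.5203 0.5206 0.5266 0.5316 0.5321] t [-0.0489 -0.0414 -0.0351] z 0.0734
top strip-0.120 20 s [0.5767 0.5771 0.5809 0.586  0.588 ] t [-0.1198 -0.1162 -0.1134] z 0.035
top strip-0.113 23 s [0.5769 0.5771 0.5827 0.5871 0.5874] t [-0.1125 -0.1086 -0.1062] z 0.0378
top strip-0.106 24 s [0.5773 0.5777 0.5823 0.5873 0.5873] t [-0.1054 -0.1023 -0.0995] z 0.0355
top strip-0.099 27 s [0.5774 0.5778 0.5821 0.588  0.5889] t [-0.0985 -0.0961 -0.0926] z 0.0314
top strip-0.092 7 s [0.581  0.5811 0.582  0.583  0.5831] t [-0.0916 -0.0889 -0.0852] z 0.0255
top strip-0.085 7 s [0.5811 0.5811 0.5827 0.5832 0.5833] t [-0.0849 -0.0816 -0.0797] z 0.0242
top strip-0.078 8 s [0.5804 0.5805 0.5817 0.5828 0.5829] t [-0.0777 -0.0751 -0.072 ] z 0.0245
top strip-0.071 8 s [0.5806 0.5806 0.5815 0.5825 0.5825] t [-0.0706 -0.0676 -0.0647] z 0.0239
scene tabtop 82 s [0.5201 0.5214 0.5281 0.534  0.5354] t [-0.0521 -0.0447 -0.0367] z 0.0746
scene tab 177 s [0.5017 0.5039 0.5328 0.5346 0.5354] t [-0.0523 -0.0453 -0.0
[... 322 characters left out ...]
20 s [0.5806 0.5809 0.5853 0.5893 0.5893] t [-0.0988 -0.0967 -0.0921] z 0.0314
scene strip-0.092 9 s [0.582  0.5823 0.5837 0.5845 0.5845] t [-0.0914 -0.0885 -0.0856] z 0.026
scene strip-0.085 7 s [0.5829 0.5829 0.5836 0.5848 0.5849] t [-0.0842 -0.082  -0.0786] z 0.0259
scene strip-0.078 8 s [0.5824 0.5826 0.5838 0.5845 0.5847] t [-0.0777 -0.0746 -0.0713] z 0.0258
scene strip-0.071 5 s [0.5829 0.583  0.5838 0.5849 0.5851] t [-0.0706 -0.0684 -0.0671] z 0.0269
scene strip-0.057 34 s [0.5028 0.5219 0.5322 0.5341 0.5343] t [-0.0523 -0.0513 -0.0501] z 0.0657
[ 0.50664938 -0.14415411  0.        ] (array([-526.9, -582. ,   90.2]), array([-0.0015, -0.0004, -0.0673]), np.float64(-0.20629311078052776))
```

{"api": "play_rows", "payload": {"xyz": [[-52,-58,9],[-104,-116,18],[-156,-174,27],[-208,-232,36],[-260,-290,45],[-312,-348,54],[-364,-406,63],[-416,-464,72],[-468,-522,81],[-527,-582,90]], "rot": [[0,0,-0.067],[0,0,-0.067],[0,0,-0.067],[0,0,-0.067],[0,0,-0.067],[0,0,-0.067],[0,0,-0.067],[0,0,-0.067],[0,0,-0.067],[0,0,-0.067]], "grip": [0.5,0.5,0.5,0.5,0.5,0.5,0.5,0.5,0.5,0.5]}}

```text
time_s: 1.35
eef_pos: [0.4309, -0.0004, 0.1785]
eef_rot: [0.0, 0.098, 0.995, 0.0]
wrist_force: [0.7, 1.2, 0.1]
opening: 0.501
grasp_force: 0.0
```

```bash
python3 - <<'E'
from h import *
t=.527*U-.0437*N
print(readout.get_obs()["q"],go([t[0],t[1],.062],yaw))
E
```

```text
[-2.77992140e-01 -6.99268700e-02  2.02487551e+00  2.82481133e-04
  1.18622295e+00 -1.65244586e+00] (array([-104.3, -126.9,  116.6]), array([ 0.0002,  0.0004, -0.001 ]), np.float64(-1.6524458552388326))
```

{"api": "play_rows", "payload": {"xyz": [[-32,-39,8],[-64,-78,16],[-104,-127,20],[-104,-127,20],[-104,-127,30],[-104,-127,40],[-104,-127,50],[-104,-127,60],[-104,-127,60],[-104,-127,60]], "rot": [[0,0,0],[0,0,0],[0,0,0],[0,0,0],[0,0,0],[0,0,0],[0,0,0],[0,0,0],[0,0,0],[0,0,0]], "grip": [0.5,0.5,0.5,0.5,0.5,0.5,0.5,0.5,0.5,0.5]}}

```text
time_s: 2.6
eef_pos: [0.5079, -0.1431, 0.1189]
eef_rot: [0.0, 0.098, 0.995, -0.0]
wrist_force: [0.7, 0.3, 0.1]
opening: 0.5
grasp_force: 0.0
```

```bash
python3 - <<'E'
from h import *
t=.527*U-.0437*N
print(go([t[0],t[1],.062],yaw))
for n in ("top","scene"):
    c=vision.camera(n);cv2.imwrite(f"pics/{n}1.png",c["color"][...,::-1])
    w=cloud(c);p=w[reds(w,c["color"])&(w[...,2]>.071)&(w[...,2]<.08)]
    p=p[p[:,:2]@N>-.055]
    if len(p):print(n,len(p),np.mean(p[:,:2]@U),np.mean(p[:,:2]@N))
E
```

```text
(array([-0.9, -1.9, 56.9]), array([-0.0001,  0.0003, -0.0001]), np.float64(-1.874967281066876))
scene 79 0.5281966760248847 -0.04464045375910131
```

{"api": "play_rows", "payload": {"xyz": [[-1,-2,12],[-1,-2,24],[-1,-2,36],[-1,-2,48],[-1,-2,57],[-1,-2,57],[-1,-2,57],[-1,-2,57],[-1,-2,57],[-1,-2,57]], "rot": [[0,0,0],[0,0,0],[0,0,0],[0,0,0],[0,0,0],[0,0,0],[0,0,0],[0,0,0],[0,0,0],[0,0,0]], "grip": [0.5,0.5,0.5,0.5,0.5,0.5,0,0,0,0]}}

```text
time_s: 3.95
eef_pos: [0.5087, -0.1458, 0.0624]
eef_rot: [0.0, 0.098, 0.995, -0.0]
wrist_force: [-2.7, -3.7, 4.0]
opening: 0.176
grasp_force: 59.0
```

```bash
python3 - <<'E'
from h import *
o=readout.get_obs();p=o["eef_pos"];print(p,p[:2]@U,p[:2]@N,o["opening"]*85,o["grasp_force"],o["wrist_force"])
c=vision.camera("scene");cv2.imwrite("pics/scene2.png",cv2.resize(c["color"][170:350,80:320,::-1],None,fx=3,fy=3))
E
```

```text
[ 0.5086896  -0.1458302   0.06236481] 0.5273269148716101 -0.044247887975980144 14.98825265807928 59.02948021888733 [-2.68807815 -3.68427871  3.98102579]
```

View pics/scene2.png

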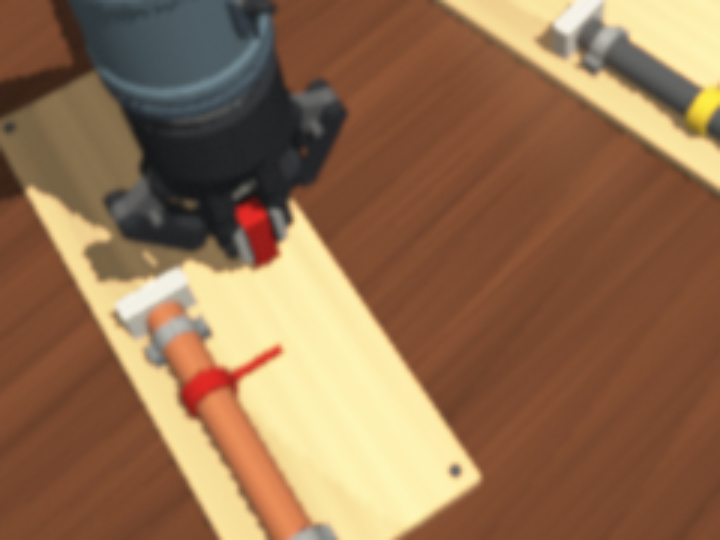

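The tab is held, seen at crop (257,230), with the pointer tip at (280,350). Pull 56 mm along tool -x.

{"api": "play_rows", "payload": {"xyz": [[-5,0,0],[-12,0,0],[-20,0,0],[-28,0,0],[-36,0,0],[-44,0,0],[-51,0,0],[-56,0,0],[-56,0,0],[-56,0,0]], "rot": [[0,0,0],[0,0,0],[0,0,0],[0,0,0],[0,0,0],[0,0,0],[0,0,0],[0,0,0],[0,0,0],[0,0,0]], "grip": [0,0,0,0,0,0,0,0,0,0]}}

```text
time_s: 5.25
eef_pos: [0.5631, -0.1566, 0.0624]
eef_rot: [-0.0, 0.098, 0.995, -0.0]
wrist_force: [-4.8, -2.3, 7.9]
opening: 0.182
grasp_force: 59.5
```

```bash
python3 - <<'E'
from h import *
o=readout.get_obs();p=o["eef_pos"];print(p,p[:2]@U,p[:2]@N,o["opening"]*85,o["grasp_force"],o["wrist_force"])
c=vision.camera("scene");cv2.imwrite("pics/scene3.png",cv2.resize(c["color"][170:350,80:320,::-1],None,fx=3,fy=3))
w=cloud(c);q=w[reds(w,c["color"])];s,t,z=q[:,:2]@U,q[:,:2]@N,q[:,2]
f=np.load("scene.npz");w0=f["w"];q0=w0[reds(w0,f["c"])];s0,t0,z0=q0[:,:2]@U,q0[:,:2]@N,q0[:,2]
# far (front) face of the tab before/after, pointer
for S,T,Z in((s0,t0,z0),(s,t,z)):
    k=(T>-.056)&(Z>.045);kt=k&(Z>.072);pt=(T>-.092)&(T<-.064)&(Z<.03)
    print(k.sum(),"front",np.percentile(S[k],[80,90,97]),"top",kt.sum(),np.percentile(S[kt],[0,50,100]) if kt.any() else 0,"ptr",np.median(S[pt]))
E
```

```text
[ 0.56311928 -0.15657061  0.06239821] 0.5828061507338281 -0.04421164326298975 15.434661479524266 59.53378736972809 [-4.81664262 -2.33678388  7.94723216]
149 front [0.53380407 0.53420517 0.53466529] top 74 [0.52012358 0.5279286  0.53544089] ptr 0.5837565732062875
138 front [0.58944184 0.58986401 0.59408527] top 74 [0.57744817 0.58546341 0.59956874] ptr 0.5835725245888637
```

View pics/scene3.png

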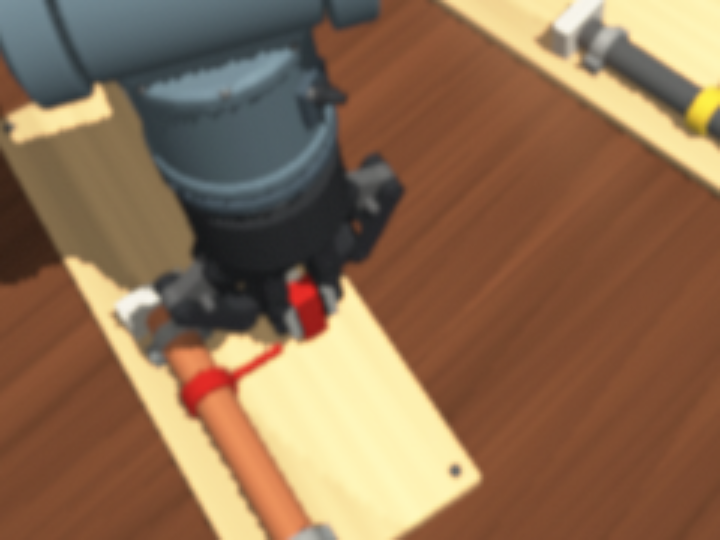

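The tab (crop 305,305) is level with the pointer (tip 280,350) to within about 0.5 mm. Hold for 2.5 s.

{"api": "play_rows", "payload": {"xyz": [[0,0,0],[0,0,0],[0,0,0],[0,0,0],[0,0,0],[0,0,0],[0,0,0],[0,0,0],[0,0,0],[0,0,0]], "rot": [[0,0,0],[0,0,0],[0,0,0],[0,0,0],[0,0,0],[0,0,0],[0,0,0],[0,0,0],[0,0,0],[0,0,0]], "grip": [0,0,0,0,0,0,0,0,0,0]}}

```text
time_s: 6.55
eef_pos: [0.563, -0.1565, 0.0624]
eef_rot: [-0.0, 0.098, 0.995, -0.0]
wrist_force: [-5.3, -2.2, 7.5]
opening: 0.177
grasp_force: 59.5
```

{"api": "play_rows", "payload": {"xyz": [[0,0,0],[0,0,0],[0,0,0],[0,0,0],[0,0,0],[0,0,0],[0,0,0],[0,0,0],[0,0,0],[0,0,0]], "rot": [[0,0,0],[0,0,0],[0,0,0],[0,0,0],[0,0,0],[0,0,0],[0,0,0],[0,0,0],[0,0,0],[0,0,0]], "grip": [0,0,0,0,0,0,0,0,0,0]}}

```text
time_s: 7.8
eef_pos: [0.563, -0.1565, 0.0624]
eef_rot: [-0.0, 0.098, 0.995, -0.0]
wrist_force: [-4.3, -2.4, 7.5]
opening: 0.173
grasp_force: 59.5
```

{"api": "play_rows", "payload": {"xyz": [[5,0,0],[12,0,0],[20,0,0],[28,0,0],[36,0,0],[43,0,0],[50,0,0],[54,0,0],[55,0,0],[55,0,0]], "rot": [[0,0,0],[0,0,0],[0,0,0],[0,0,0],[0,0,0],[0,0,0],[0,0,0],[0,0,0],[0,0,0],[0,0,0]], "grip": [0,0,0,0,0,0,0,0,0,0]}}

```text
time_s: 9.05
eef_pos: [0.5092, -0.1459, 0.0624]
eef_rot: [-0.0, 0.098, 0.995, -0.0]
wrist_force: [-4.0, -2.8, 7.2]
opening: 0.173
grasp_force: 59.7
```

{"api": "play_rows", "payload": {"xyz": [[0,0,0],[0,0,0],[0,0,0],[0,0,0],[0,0,0],[0,0,-15],[0,0,-35],[0,0,-60],[0,0,-90],[0,0,-120]], "rot": [[0,0,0],[0,0,0],[0,0,0],[0,0,0],[0,0,0],[0,0,0],[0,0,0],[0,0,0],[0,0,0],[0,0,0]], "grip": [0.5,0.5,0.5,0.5,0.5,0.5,0.5,0.5,0.5,0.5]}}

```text
time_s: 10.3
eef_pos: [0.5094, -0.1456, 0.1839]
eef_rot: [0.0, 0.098, 0.995, -0.0]
wrist_force: [0.6, 0.1, -0.5]
opening: 0.498
grasp_force: 0.0
```

```bash
python3 - <<'E'
from h import *
c=vision.camera("scene");w=cloud(c);p=w[reds(w,c["color"])&(w[...,2]>.045)]
p=p[p[:,:2]@N>-.056];s=p[:,:2]@U
o=readout.get_obs();print(len(p),np.percentile(s,[80,90]),o["eef_pos"],o["wrist_force"],o["time_s"])
cv2.imwrite("pics/scene4.png",c["color"][...,::-1])
E
```

```text
150 [0.53393393 0.53437999] [ 0.51164299 -0.14656375  0.18826751] [2.39682848 0.37677748 3.39527292] 10.35
```

View pics/scene4.png

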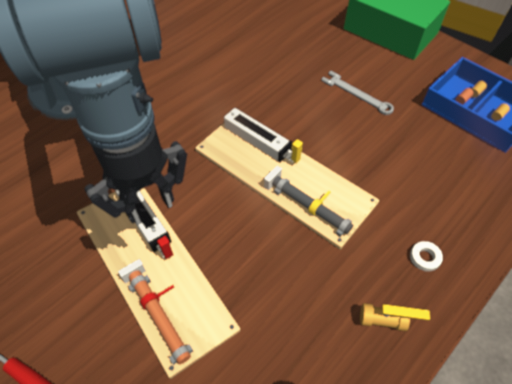

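The red tab at (165,245) is back where it started (front face at 0.5344 m along the rule axis, against 0.5342 m before). The gripper is clear of it and the yellow rule hasn't moved.

```bash
python3 -c "
from bench import ctrl
print(ctrl.hand_in())"
```

```text
the job is handed in; nothing more can be done
None
```

I pulled the copper rule out about 56 mm, level with the red pointer to within about 0.5 mm by my measurement, and held it for over two seconds. I then let it all the way back in and released it, left the black pipe's rule untouched, and handed the job in; no verdict was shown.

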